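# Rake the bolt rods into the grooved tray

## Task

Two brass bolt rods lie askew on the flat deck of the blue grooved tray. Pick up the orange-handled rake (not the black squeegee), comb it through the tray from the deck across the grooves so that both rods settle flat and parallel, one to a groove, then stand the rake back on its tines on the cork counter and let go. Move the rods with the rake only: the gripper must not touch them.

Things in the scene. Friction and masses are not known exactly. Their poses are not given: they have to be found in the camera images.
- rake_grip (a point): Hand rake standing on its tines, 102 mm high, 0.2 kg; same either way round. Point: centre of its orange grip (18 mm thick in x, 44 wide in y, 60 high), 72 mm above the tine ends; z up. Below the grip a head bar 28 (x) by 100 (y) by 14 mm high, then a row along y of six flat-ended steel tines, each 28 deep (x), 7 wide, 28 long. Comb along its x, tine ends about 5 mm above the deck.
- tray: Blue tray fixed to the counter, 230 (x) by 148 mm (y). Origin: centre of underside; z up. Flat deck 26 mm high from x=-115 to +26, no wall at -x edge; then 3 grooves along y at x=+36, +64, +92, each 20 wide, 16 deep, ridges level with deck. Side walls (136 apart inside) and end wall (x=102 to 115) are 34 high. Combing goes from -x to +x and pushes rods into the first free grooves; the rake passes over them.
- rod_a_center (a point): First loose brass bolt rod: round bar 16 mm in diameter, 80 mm long, about 0.1 kg. Point: its centre; x runs along the rod, either way round; it rolls, so its other axes mean nothing. Starts at a slant on the deck (both rods lie within tray x=-92 to +25 mm); in a groove its centre is 18 mm above the counter and its top flush with the deck.
- rod_b_center (a point): Second, identical loose brass bolt rod: round bar 16 mm in diameter, 80 mm long, about 0.1 kg. Point: its centre; x runs along the rod, either way round; it rolls, so its other axes mean nothing. Starts at a slant on the deck (both rods lie within tray x=-92 to +25 mm); in a groove its centre is 18 mm above the counter and its top flush with the deck.
Not all that is in view belongs to the job. Leave any green look-alike of the part that bears rake_grip alone.

How it is judged (in metres and radians):
On the way, in this order (a step that is already met when the one before it is completed fails the run):
1. the gripper holds the rake, lifted at least 20 mm off the counter (contact force between the fingers and rake above 0.5 N and height (world z) of rake_grip above 0.092 m), for 0.2 s.
2. both rods lie in grooves, parallel to them, with the rake still held (x of rod_a_center in the frame of tray between 0.026 and 0.102 m and y of rod_a_center in the frame of tray between -0.068 and 0.068 m and z of rod_a_center in the frame of tray between 0.012 and 0.024 m and angle between the x axis of each of rod_a_center, rod_b_center and the y axis of tray, either way round below 0.175 rad and x of rod_b_center in the frame of tray between 0.026 and 0.102 m and y of rod_b_center in the frame of tray between -0.068 and 0.068 m and z of rod_b_center in the frame of tray between 0.012 and 0.024 m and contact force between the fingers and rake above 0.5 N), for 0.2 s.
At the end, for the whole second after the job is handed in: Both rods at rest in the tray's grooves: within 6 mm of seated height and 10 degrees of parallel. The rake stands on its tines on the counter, not on the tray: grip centre within 8 mm of its standing height, upright within 10 degrees, released and at rest (x of rod_a_center in the frame of tray between 0.026 and 0.102 m and y of rod_a_center in the frame of tray between -0.068 and 0.068 m and z of rod_a_center in the frame of tray between 0.012 and 0.024 m and angle between the x axis of each of rod_a_center, rod_b_center and the y axis of tray, either way round below 0.175 rad and x of rod_b_center in the frame of tray between 0.026 and 0.102 m and y of rod_b_center in the frame of tray between -0.068 and 0.068 m and z of rod_b_center in the frame of tray between 0.012 and 0.024 m and linear speed of each of rod_a, rod_b, rake below 0.02 m/s and height (world z) of rake_grip between 0.064 and 0.08 m and angle between rake_grip's own z axis and vertical below 0.175 rad); the robot touches nothing.
It fails at once if the gripper or arm touches a rod (contact force between any of the fingers, the arm and rod_a above 0.5 N or contact force between any of the fingers, the arm and rod_b above 0.5 N).
It also fails if it takes over 51 s, if anything falls off the work surface, if the arm or the gripper's body presses on something with over 40 N, if the wrist force passes 120 N, or if a joint passes its speed limit or range.

## Robot

A 6-joint arm with a two-finger parallel gripper is mounted at the origin on the work surface. World frame = base frame: x ahead of the robot, y to its left, z up, the work surface at z = 0. Lengths are in m, angles in degrees, forces in N, time in s.
With the tool pointing down it reaches from about 0.275 to 0.975 m from the base axis. Payload 8.4 kg.
Tool frame: the origin (TCP) lies midway between the tips of the shut fingers; the grasp point (between the pads) lies 19 mm behind it (robot.hold_point_z is the distance from the TCP to the grasp point, in m); x points along the fingers, y is the direction in which the jaws open and shut, and the axes are right-handed (so a half turn about x gives the same grasp; the last joint's range is limited). The gripper opens to 92 mm and grips with 3 to 60 N. Pads are 20 mm wide; open, the fingers measure 128 mm over their backs; the gripper's body (75 mm by 189 mm) begins 69 mm behind the grasp point.
Start: joints at [68.446, 20.225, 93.587, -0, 66.188, -0.138], TCP at [0.228, 0.582, 0.215] pointing down, gripper open.
Joint ranges: [-150.9, 150.9], [-52.94, 120.26], [3.33, 152.33], [-74.26, 254.26], [0, 154.13], [-172.89, 172.89]. Speed limits (degrees/s): [127.2, 127.2, 159.86, 180, 180, 180].

## Interface

Orientations are given as [roll, pitch, yaw] about the fixed x, y, z axes, in that order (R = Rz(yaw) Ry(pitch) Rx(roll)).
In Python, from rig import robot gives the robot as it stands.
- The arm moves only by the tool drive_tool, never from a script. Its arguments are lists of equal length, an entry for each row: "travel": the shift along the tool's x, y, z in cm, a list of three; "rotation": the turn, a rotation vector about the tool's x, y, z in rad, a list of three; "claw": the gripper command: -1 is fully open, 1 is shut, values between are in proportion. A call has 1 to 5 rows; each row shifts and turns the pose as measured when the row begins, along the tool's axes as they then stand; what a row does not reach is not made up. A row lasts 1/8 s, in which the tool goes at most 62.5 mm and 10.7 degrees, less where a joint would pass 70% of its speed; a pose out of reach is approached as far as the arm can. A call is refused whole if a number of a shift passes 6.25 or a number of a turn 0.188, either way. A call with a gripper value outside its range is refused whole. The fingers move at their own pace and stop on an object; the grip force is fixed at half the most. Time passes only in rows, so rows that do not move let the fingers close. It gives the time, the measured TCP pose, the force and the opening at its end, in the units of the state.
- robot.observe(): the state, without advancing time (a new reading comes with each control period).
- robot.read_camera(name): name is "side" or "top"; returns a dict with "color" (400x640x3 uint8, red, green, blue), "z_map" (400x640 float32, m along the optical axis (not along the pixel's ray), 0 where there is no reading), "fx", "fy", "cx", "cy" (pixels), "k1" (the pictures are not rectified: a ray, as slopes to the right and down, at radius r is drawn at 1 + k1 r^2 times it, then the intrinsics apply), "R" (3x3) and "t" (3): a world point X has camera coordinates R X + t. Camera axes: x right, y down, z forward; pixel columns grow to the right and rows downward; lengths in m; the calibration is good to about 2 mm. A picture is of the moment at which its call begins.
- robot.finish_job(): hands the job in, once; it reports no verdict.
The state is a dict: "time_s": time; "qpos": joint angles; "qvel": joint speeds; "effort": joint torques, N m; "position": TCP position; "tool_rot": TCP orientation; "force": force on the tool from outside, world axes, zero at the start; "wrist_torque": the same for the moment, N m; "opening": finger opening in m.
Only numpy, scipy, OpenCV 4.12 (cv2) and the standard library are available. Lean on these libraries where they do the work, as an engineer would, in place of code of your own. Each camera call takes 0.05 s, during which the arm holds its last target. There are 200 camera calls.

## Working session

There is one attempt and no reset: what is moved stays moved. The work goes in short steps, Python scripts to look and compute and a tool call to move; the robot and the scene stay as the last step left them, time stands still between calls to the robot, and variables do not carry over. Pictures are saved under pics/ and viewed, about 8 in all and at most 12, crops included, and the job is handed in when it is done.

Besides the shell and the picture viewer there is one more tool, called after "Call:" by a JSON object that holds its "name" and its "arguments". drive_tool: Moves the arm, as the interface text tells. Its arguments: {"type":"object","properties":{"travel":{"type":"array","items":{"type":"array","items":{"type":"number"}}},"rotation":{"type":"array","items":{"type":"array","items":{"type":"number"}}},"claw":{"type":"array","items":{"type":"number"}}},"required":["travel","rotation","claw"]}

```bash
mkdir -p pics
cat > h.py <<'E'
import numpy as np, cv2
from rig import robot
def grab(n):
    c=robot.read_camera(n); np.savez('/tmp/%s.npz'%n,**c); return c
def pts(c):
    h,w=c['z_map'].shape
    u,v=np.meshgrid(np.arange(w),np.arange(h))
    K=np.array([[c['fx'],0,c['cx']],[0,c['fy'],c['cy']],[0,0,1.]])
    p=cv2.undistortPoints(np.stack([u,v],-1).reshape(-1,1,2).astype(float),K,np.array([float(c['k1']),0,0,0])).reshape(h,w,2)
    z=c['z_map'].astype(float)
    X=np.dstack([p[...,0]*z,p[...,1]*z,z])
    return (X-np.array(c['t']))@np.array(c['R'])
E
python3 - <<'E'
from h import *
for n in('top','side'):
    c=grab(n); cv2.imwrite(f'pics/{n}0.png',c['color'][...,::-1]); print(n,c['fx'],c['k1'],-np.array(c['R']).T@c['t'])
print(robot.observe())
E
```

```text
top 394.95508462066283 0.013362003720573291 [ 0.46718241 -0.05744967  0.78266023]
side 409.74136137129864 -0.06723061776065109 [0.14119415 0.3566495  0.672995  ]
{'time_s': 0.1, 'qpos': array([ 6.84446961e+01,  2.02588333e+01,  9.36225467e+01,  5.89161265e-04,
        6.61874493e+01, -1.35458367e-01]), 'qvel': array([ 0.05527672, -0.03139961, -0.1740224 ,  0.11189879,  0.04305127,
        0.03125199]), 'effort': array([ 5.71946257e-04, -5.94909525e+01, -3.34932590e+01,  6.96701696e-02,
        1.84687640e-02, -8.76995364e-05]), 'position': array([0.22807077, 0.58144845, 0.21395227]), 'tool_rot': array([ -90.58389817,   89.93116861, -112.00398191]), 'force': array([-0.16005448, -0.59348957,  0.52067525]), 'wrist_torque': array([ 0.01228615, -0.03146412, -0.02630939]), 'opening': 0.09206523963541166}
```

View pics/top0.png

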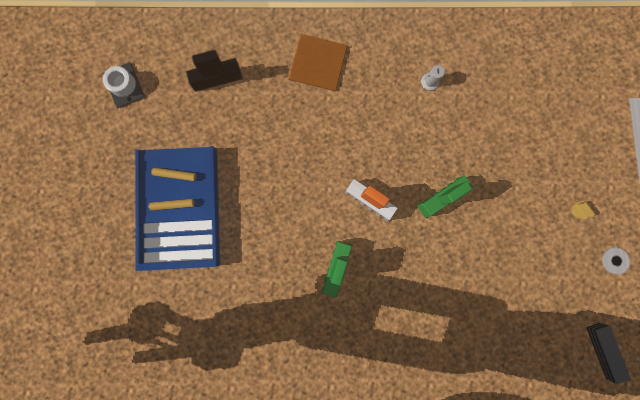

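View pics/side0.png

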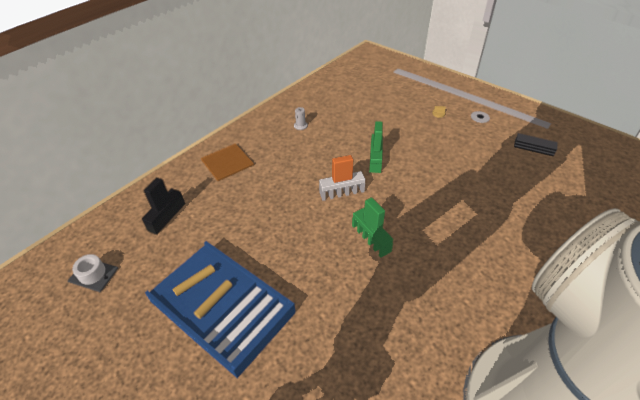

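Top view: orange rake with steel tines at (372,198), and this is the one I choose. It could be confused with the green look-alikes at (338,268) and (445,196), or with the black squeegee at (212,72) and the dark block at (608,350). The tray is at (176,208), rods at (178,175) and (175,204), grooves toward the image bottom. Next I measure and check a crop.

Run:
```python
from h import *
c=dict(np.load('/tmp/top.npz')); P=pts(c); hsv=cv2.cvtColor(c['color'],cv2.COLOR_RGB2HSV)
H,S,V=[hsv[...,i].astype(int) for i in range(3)]
def box(m,name):
    q=P[m&(c['z_map']>0)]; r=cv2.minAreaRect((q[:,:2]*1000).astype(np.float32))
    print(name,len(q),np.round(cv2.boxPoints(r)).tolist(),[np.round(x) if not np.isscalar(x) else round(x,1) for x in map(np.array,r)] if 0 else r, 'z',np.percentile(q[:,2],[5,50,95]).round(4)); return q
Z=P[...,2]; vv,uu=np.mgrid[:400,:640]
roi=lambda a,b,e,d:(uu>=a)&(uu<b)&(vv>=e)&(vv<d)
box(roi(325,405,170,225)&(H<15)&(S>180)&(V>130)&(Z>.09),'grip')
box(roi(325,405,170,225)&(S<60)&(Z>.025),'head')
box(roi(325,405,165,225)&(Z>.02),'rake all')
box(roi(120,230,140,280)&(Z>.015)&(Z<.06),'tray')
box(roi(120,230,140,280)&(Z>.029)&(Z<.06)&(H>100),'walls')
m=roi(146,215,160,218)&(H<30)&(S>90)
n,l,s,ce=cv2.connectedComponentsWithStats(m.astype(np.uint8))
for i in range(1,n):
    if s[i,4]>60: box(l==i,'rod'+str(s[i]))
box(roi(315,360,235,300)&(H>45)&(H<80)&(S>100)&(Z>.02),'green1')
box(roi(410,480,170,220)&(H>45)&(H<80)&(S>100)&(Z>.02),'green2')
print(P[160:275:5,175].round(3).tolist())
a=cv2.resize(c['color'][150:310,300:500],None,fx=3.5,fy=3.5,interpolation=2); b=cv2.resize(c['color'][140:280,120:250],None,fx=4,fy=4)[:560,:]
cv2.imwrite('pics/crop.png',cv2.resize(np.hstack([a,b[...]])[...,::-1],(800,370)))
```

```text
grip 257 [[522.0, -189.0], [536.0, -199.0], [560.0, -164.0], [546.0, -154.0]] ((541.041748046875, -176.4763946533203), (41.94657516479492, 17.198020935058594), 54.617095947265625) z [0.0948 0.1016 0.1038]
head 505 [[501.0, -210.0], [525.0, -226.0], [581.0, -144.0], [558.0, -128.0]] ((541.1181640625, -177.1212921142578), (99.24766540527344, 28.04603385925293), 55.487342834472656) z [0.0336 0.0415 0.044 ]
rake all 919 [[501.0, -211.0], [524.0, -227.0], [581.0, -145.0], [558.0, -128.0]] ((541.0070190429688, -177.56573486328125), (100.10089111328125, 28.278738021850586), 55.17588806152344) z [0.0372 0.0431 0.1028]
tray 7681 [[411.0, 265.0], [418.0, 114.0], [647.0, 124.0], [641.0, 275.0]] ((529.3211669921875, 194.54864501953125), (229.9582977294922, 150.7182159423828), 2.416341781616211) z [0.0238 0.0268 0.0401]
walls 1561 [[411.0, 265.0], [418.0, 115.0], [647.0, 124.0], [641.0, 275.0]] ((529.2447509765625, 194.65396118164062), (229.81442260742188, 150.5012969970703), 2.4163413047790527) z [0.0299 0.0338 0.0361]
rod[152 168  44  13 347] 347 [[579.0, 159.0], [593.0, 157.0], [605.0, 236.0],
[... 595 characters left out ...]
[563.0, -370.0], [586.0, -355.0], [531.0, -272.0]] ((547.0899047851562, -320.94036865234375), (27.382740020751953, 99.43868255615234), 33.463165283203125) z [0.0331 0.0434 0.1026]
[[0.62, 0.199, 0.027], [0.61, 0.198, 0.029], [0.599, 0.196, 0.035], [0.589, 0.194, 0.04], [0.582, 0.198, 0.025], [0.572, 0.198, 0.026], [0.562, 0.197, 0.027], [0.552, 0.197, 0.028], [0.541, 0.192, 0.04], [0.532, 0.191, 0.044], [0.524, 0.196, 0.026], [0.514, 0.196, 0.026], [0.504, 0.195, 0.028], [0.496, 0.201, 0.011], [0.486, 0.2, 0.012], [0.476, 0.194, 0.028], [0.467, 0.2, 0.01], [0.457, 0.199, 0.011], [0.448, 0.194, 0.027], [0.438, 0.199, 0.012], [0.429, 0.199, 0.011], [0.421, 0.191, 0.034], [0.409, 0.201, 0.001]]
```

View pics/crop.png

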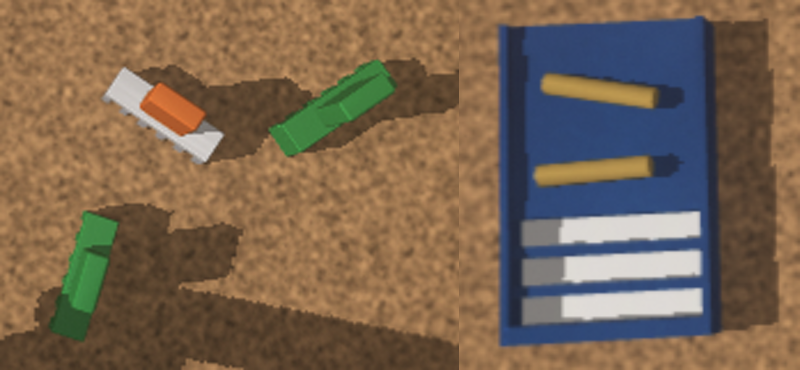

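The crop confirms the rake: orange grip, steel head with tines. Green look-alikes are beside it. The rods lie on the deck and all three grooves are free (their floors are white).

```bash
cat > plan.py <<'E'
import numpy as np, sys
from rig import robot
from scipy.spatial.transform import Rotation as Ro
# args: x y z(mm, TCP) psi(deg, direction of tool y) step(mm)
def down(psi):
    a=np.radians(psi); x=np.array([0,0,-1.]); y=np.array([np.cos(a),np.sin(a),0]); return Ro.from_matrix(np.c_[x,y,np.cross(x,y)])
s=robot.observe(); R=Ro.from_euler('xyz',s['tool_rot'],degrees=True); p=np.array(s['position'])
y=R.as_matrix()[:,1]
print('t %.2f'%s['time_s'],'pos',(p*1000).round(1),'psi %.1f'%np.degrees(np.arctan2(y[1],y[0])),'tilt %.1f'%np.degrees(np.arccos(-R.as_matrix()[2,0])),'q',np.round(s['qpos'],1),'F',np.round(s['force'],1),'open %.4f'%s['opening'])
if len(sys.argv)>1:
    x,yy,z,psi,st=map(float,sys.argv[1:6]); T=np.array([x,yy,z])/1000; G=down(psi)
    n=0
    d=T-p; w=(R.inv()*G).as_rotvec()
    n=max(1,int(np.ceil(max(np.linalg.norm(d)*1000/st,np.linalg.norm(w)/.18))))
    tr=[]
    for i in range(n):
        Ri=R*Ro.from_rotvec(w*i/n); tr.append((Ri.inv().apply(d/n)*100).round(2).tolist())
    print(n,'rows; rot each',(w/n).round(4).tolist())
    for i in range(0,n,5): print(tr[i:i+5])
E
python3 plan.py 541 -177 160 -34.8 55; python3 plan.py 541 -177 160 145.2 55|tail -n +2|head -1
```

```text
t 0.10 pos [228.1 581.4 214. ] psi 68.6 tilt 0.1 q [68.4 20.3 93.6  0.  66.2 -0.1] F [-0.2 -0.6  0.5] open 0.0921
15 rows; rot each [0.1203, 0.0001, 0.0001]
[[0.36, -3.94, 3.79], [0.36, -3.46, 4.23], [0.36, -2.93, 4.62], [0.36, -2.35, 4.94], [0.36, -1.74, 5.18]]
[[0.36, -1.11, 5.36], [0.36, -0.46, 5.45], [0.36, 0.2, 5.47], [0.36, 0.85, 5.4], [0.36, 1.5, 5.26]]
[[0.36, 2.12, 5.04], [0.36, 2.71, 4.75], [0.36, 3.26, 4.39], [0.36, 3.76, 3.97], [0.36, 4.21, 3.49]]
15 rows; rot each [-0.0892, -0.0001, 0.0001]
```

Call:
{"name": "drive_tool", "arguments": {"travel": [[0.35,-3.95,3.8],[0.35,-3.45,4.25],[0.35,-2.95,4.6],[0.35,-2.35,4.95],[0.35,-1.75,5.2]], "rotation": [[0.12,0,0],[0.12,0,0],[0.12,0,0],[0.12,0,0],[0.12,0,0]], "claw": [0,0,0,0,0]}}

```text
time_s: 0.72
position: [0.3321, 0.3233, 0.1945]
tool_rot: [-58.1, 89.9, -114.6]
force: [0.4, -0.2, -0.3]
opening: 0.0468
```

Call:
{"name": "drive_tool", "arguments": {"travel": [[0.35,-1.1,5.35],[0.35,-0.45,5.45],[0.35,0.2,5.45],[0.35,0.85,5.4],[0.35,1.5,5.25]], "rotation": [[0.12,0,0],[0.12,0,0],[0.12,0,0],[0.12,0,0],[0.12,0,0]], "claw": [0,0,0,0,0]}}

```text
time_s: 1.35
position: [0.4334, 0.0603, 0.1768]
tool_rot: [23.0, 89.9, -69.0]
force: [0.7, 0.5, -0.1]
opening: 0.0461
```

```bash
python3 plan.py 541 -177 160 -34.8 55
```

```text
t 1.35 pos [433.4  60.3 176.8] psi -2.0 tilt 0.1 q [ 7.800e+00  5.900e+00  1.178e+02 -1.000e-01  5.630e+01  9.800e+00] F [ 0.7  0.5 -0.1] open 0.0461
5 rows; rot each [0.1145, 0.0002, -0.0002]
[[0.34, 2.32, 4.67], [0.34, 2.83, 4.37], [0.34, 3.31, 4.02], [0.34, 3.75, 3.62], [0.34, 4.14, 3.16]]
```

Tracking is good.

Call:
{"name": "drive_tool", "arguments": {"travel": [[0.35,2.3,4.65],[0.35,2.85,4.35],[0.35,3.3,4.0],[0.35,3.75,3.6],[0.35,4.15,3.15]], "rotation": [[0.115,0,0],[0.115,0,0],[0.115,0,0],[0.115,0,0],[0.115,0,0]], "claw": [0,0,0,0,0]}}

```text
time_s: 1.98
position: [0.5403, -0.1863, 0.1584]
tool_rot: [35.5, 90.0, -90.6]
force: [1.2, -0.0, 0.0]
opening: 0.046
```

```bash
python3 plan.py 541 -177 56 -34.8 30
```

```text
t 1.98 pos [ 540.3 -186.3  158.4] psi -36.2 tilt 0.0 q [-19.2  19.  103.3  -0.   57.7  17. ] F [ 1.2 -0.   0. ] open 0.0460
4 rows; rot each [-0.006, 0.0001, -0.0001]
[[2.56, -0.12, -0.2], [2.56, -0.12, -0.2], [2.56, -0.12, -0.2], [2.56, -0.12, -0.2]]
```

Call:
{"name": "drive_tool", "arguments": {"travel": [[0.5,-0.5,-0.8],[1.0,0,0],[1.5,0,0]], "rotation": [[-0.024,0,0],[0,0,0],[0,0,0]], "claw": [0,0,0]}}

```text
time_s: 2.35
position: [0.5414, -0.1789, 0.1266]
tool_rot: [53.4, 90.0, -71.5]
force: [-0.1, 0.7, -0.1]
opening: 0.0461
```

```bash
python3 plan.py 541 -177 56 -34.8 25
python3 - <<'E'
from h import *
c=grab('side'); cv2.imwrite('pics/side1.png',cv2.resize(c['color'][80:260,240:480],None,fx=2.5,fy=2.5)[...,::-1])
E
```

```text
t 2.35 pos [ 541.4 -178.9  126.6] psi -35.0 tilt 0.0 q [-18.4  21.1 104.9  -0.   54.   16.6] F [-0.1  0.7 -0.1] open 0.0461
3 rows; rot each [-0.0009, 0.0002, -0.0002]
[[2.35, -0.05, -0.04], [2.35, -0.05, -0.04], [2.35, -0.05, -0.04]]
```

View pics/side1.png

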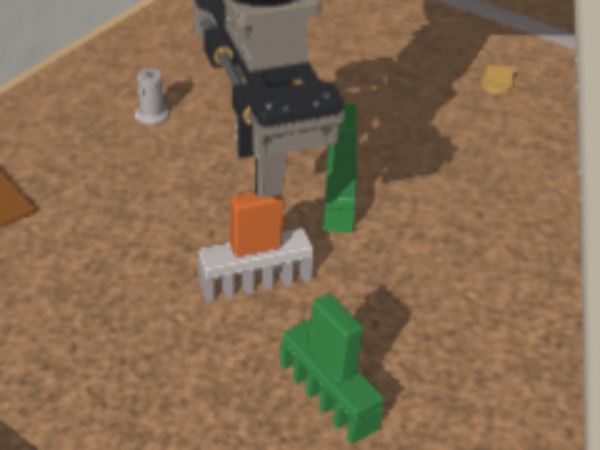

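Side crop: the gripper is above the orange grip (258,222), with the jaws across its thin side and the green rakes clear. I descend.

Call:
{"name": "drive_tool", "arguments": {"travel": [[2.0,-0.05,-0.1],[2.0,-0.05,0],[1.5,0,0],[1.2,0,0],[0.3,0,0]], "rotation": [[0,0,0],[0,0,0],[0,0,0],[0,0,0],[0,0,0]], "claw": [0,0,0,0,0]}}

```text
time_s: 3.02
position: [0.5379, -0.1733, 0.0506]
tool_rot: [-67.0, 89.7, 168.4]
force: [-1.1, -1.3, 0.5]
opening: 0.0456
```

```bash
python3 plan.py 541 -177 56 -34.8 25
```

```text
t 3.02 pos [ 537.9 -173.3   50.6] psi -34.6 tilt 0.3 q [-18.   27.  107.9  -0.   45.4  16.7] F [-1.1 -1.3  0.5] open 0.0456
1 rows; rot each [0.0026, 0.002, 0.0048]
[[-0.54, 0.46, 0.13]]
```

Call:
{"name": "drive_tool", "arguments": {"travel": [[-0.5,0.45,0.15],[0,0,0]], "rotation": [[0,0,0],[0,0,0]], "claw": [0,0]}}

```text
time_s: 3.28
position: [0.5416, -0.1776, 0.0566]
tool_rot: [-64.7, 89.8, 170.6]
force: [-0.0, -0.2, 0.5]
opening: 0.046
```

Call:
{"name": "drive_tool", "arguments": {"travel": [[0,0,0],[0,0,0],[0,0,0],[0,0,0]], "rotation": [[0,0,0],[0,0,0],[0,0,0],[0,0,0]], "claw": [1,1,1,1]}}

```text
time_s: 3.78
position: [0.542, -0.1779, 0.0576]
tool_rot: [-61.5, 89.8, 173.8]
force: [0.3, -0.6, -2.0]
opening: 0.0178
```

```bash
python3 plan.py 541 -177 56 -34.8 25
```

```text
t 3.77 pos [ 542.  -177.9   57.6] psi -34.7 tilt 0.2 q [-18.3  26.7 107.1  -0.   46.3  16.4] F [ 0.3 -0.6 -2. ] open 0.0178
1 rows; rot each [0.0024, 0.0013, 0.0024]
[[0.16, -0.13, -0.01]]
```

Call:
{"name": "drive_tool", "arguments": {"travel": [[-1,0,0],[-2,0,0],[-2.5,0,0],[-2,0,0],[0,0,0]], "rotation": [[0,0,0],[0,0,0],[0,0,0],[0,0,0],[0,0,0]], "claw": [1,1,1,1,1]}}

```text
time_s: 4.4
position: [0.5415, -0.1775, 0.1358]
tool_rot: [-66.3, 89.7, 169.0]
force: [0.7, 0.7, -2.8]
opening: 0.018
```

```bash
python3 plan.py 647 201 140 2.4 42
```

```text
t 4.40 pos [ 541.5 -177.5  135.8] psi -34.7 tilt 0.3 q [-18.3  20.6 104.3  -0.   55.4  16.4] F [ 0.7  0.7 -2.8] open 0.0180
10 rows; rot each [-0.0647, 0.0, 0.0005]
[[-0.04, -1.28, -3.71], [-0.04, -1.04, -3.79], [-0.04, -0.79, -3.85], [-0.04, -0.54, -3.89], [-0.04, -0.29, -3.92]]
[[-0.04, -0.04, -3.93], [-0.04, 0.22, -3.92], [-0.04, 0.47, -3.9], [-0.04, 0.72, -3.86], [-0.04, 0.97, -3.81]]
```

Call:
{"name": "drive_tool", "arguments": {"travel": [[0,-1.3,-3.7],[0,-1.05,-3.8],[0,-0.8,-3.85],[0,-0.55,-3.9],[0,-0.3,-3.9]], "rotation": [[-0.065,0,0],[-0.065,0,0],[-0.065,0,0],[-0.065,0,0],[-0.065,0,0]], "claw": [1,1,1,1,1]}}

```text
time_s: 5.03
position: [0.5919, 0.0149, 0.1322]
tool_rot: [-77.6, 89.5, 176.6]
force: [0.7, -0.4, -2.8]
opening: 0.0181
```

Call:
{"name": "drive_tool", "arguments": {"travel": [[0,0,-3.9],[0,0.2,-3.9],[0,0.45,-3.9],[0,0.7,-3],[0,0,0]], "rotation": [[-0.065,0,0],[-0.065,0,0],[-0.065,0,0],[-0.065,0,0],[0,0,0]], "claw": [1,1,1,1,1]}}

```text
time_s: 5.65
position: [0.6299, 0.1647, 0.1264]
tool_rot: [-88.1, 89.2, -178.2]
force: [1.3, -0.9, -2.5]
opening: 0.0177
```

```bash
python3 plan.py 647 201 140 2.4 20
```

```text
t 5.65 pos [629.9 164.7 126.4] psi -0.1 tilt 0.8 q [14.4 28.  93.8  0.2 59.1 14.4] F [ 1.3 -0.9 -2.5] open 0.0177
3 rows; rot each [-0.0147, 0.0001, 0.0048]
[[-0.46, 0.56, -1.21], [-0.46, 0.58, -1.2], [-0.46, 0.6, -1.19]]
```

Call:
{"name": "drive_tool", "arguments": {"travel": [[-0.2,0.55,-1.2],[0,0.6,-1.2],[0,0.6,-1.2],[0,0,0]], "rotation": [[-0.015,0,0.005],[-0.015,0,0.005],[-0.015,0,0.005],[0,0,0]], "claw": [1,1,1,1]}}

```text
time_s: 6.15
position: [0.6472, 0.2015, 0.127]
tool_rot: [-27.1, 89.9, -114.6]
force: [-0.2, -0.3, -3.3]
opening: 0.0176
```

```bash
python3 plan.py 647 201 100 2.4 20
python3 - <<'E'
from h import *
c=grab('side'); P=pts(c); cv2.imwrite('pics/side2.png',cv2.resize(c['color'][160:390,100:400],None,fx=2.5,fy=2.5)[...,::-1])
E
```

```text
t 6.15 pos [647.2 201.5 127. ] psi 2.5 tilt 0.1 q [17.2 29.7 90.7 -0.1 59.6 14.8] F [-0.2 -0.3 -3.3] open 0.0176
2 rows; rot each [0.0006, 0.0005, 0.0002]
[[1.35, -0.01, 0.02], [1.35, -0.01, 0.03]]
```

View pics/side2.png

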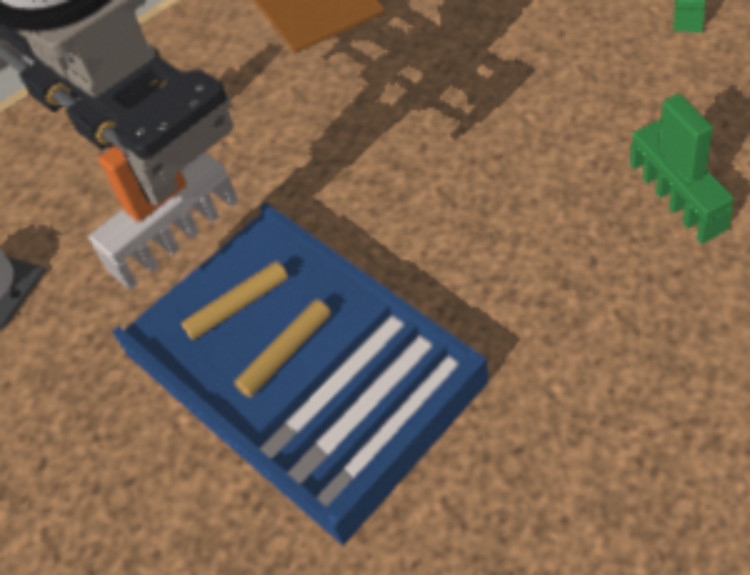

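Side crop: the rake is held by its grip over the deck's open edge at (165,215), lined up with the tray, and the rods are untouched. I check the rake's tilt and height before lowering it.

Run:
```python
from h import *
for n in('side','top'):
    c=dict(np.load('/tmp/side.npz')) if n=='side' else grab('top')
    P=pts(c); hsv=cv2.cvtColor(c['color'],cv2.COLOR_RGB2HSV)
    d=P-[.647,.2015,0]
    m=(abs(d[...,0])<.03)&(abs(d[...,1])<.06)&(P[...,2]>.1)&(P[...,2]<.125)&(hsv[...,1]<70)
    q=P[m]; print(n,len(q))
    if len(q)>30:
        A=np.c_[q[:,:2]-[.647,.2015],np.ones(len(q))]; k=np.ones(len(q),bool)
        for _ in range(4):
            s=np.linalg.lstsq(A[k],q[k,2],rcond=None)[0]; k=abs(A@s-q[:,2])<.004
        print(s.round(4),k.sum(),q[:,:2].min(0),q[:,:2].max(0))
    m=(abs(d[...,0])<.03)&(abs(d[...,1])<.06)&(P[...,2]>.055)&(P[...,2]<.125); print('lowest',np.percentile(P[m][:,2],[1,3,10]) if m.sum() else 0)
```

```text
side 655
[0.0808 0.0071 0.1107] 526 [0.62785493 0.15279965] [0.65873074 0.2531004 ]
lowest [0.06916478 0.07037529 0.0755635 ]
top 400
[ 0.009  -0.0027  0.1113] 336 [0.63067979 0.14927176] [0.66194595 0.23835058]
lowest [0.06966544 0.07170215 0.07749627]
```

Call:
{"name": "drive_tool", "arguments": {"travel": [[1.2,0,0],[1.2,0,0],[0.7,0,0],[0.3,0,0]], "rotation": [[0,0,0],[0,0,0],[0,0,0],[0,0,0]], "claw": [1,1,1,1]}}

```text
time_s: 6.75
position: [0.6458, 0.1992, 0.0899]
tool_rot: [-53.7, 89.8, -141.3]
force: [0.3, -0.8, -2.4]
opening: 0.0176
```

```bash
python3 plan.py 459 193.5 89 2.4 6|head -3
```

```text
t 6.75 pos [645.8 199.2  89.9] psi 2.4 tilt 0.2 q [17.1 32.  92.2 -0.1 56.  14.8] F [ 0.3 -0.8 -2.4] open 0.0176
32 rows; rot each [-0.0, 0.0001, 0.0001]
[[0.0, -0.58, -0.01], [0.0, -0.58, -0.01], [0.0, -0.58, -0.01], [0.0, -0.58, -0.01], [0.0, -0.58, -0.01]]
```

Call:
{"name": "drive_tool", "arguments": {"travel": [[0,-0.6,0],[0,-0.6,0],[0,-0.6,0],[0,-0.6,0],[0,-0.6,0]], "rotation": [[0,0,0],[0,0,0],[0,0,0],[0,0,0],[0,0,0]], "claw": [1,1,1,1,1]}}

```text
time_s: 7.38
position: [0.6142, 0.1981, 0.0907]
tool_rot: [-46.5, 89.9, -134.1]
force: [1.1, -0.7, -2.8]
opening: 0.0177
```

```bash
python3 plan.py 459 193.5 89 2.4 6|head -3
```

```text
t 7.38 pos [614.2 198.1  90.7] psi 2.3 tilt 0.1 q [17.8 29.6 96.4 -0.1 54.1 15.5] F [ 1.1 -0.7 -2.8] open 0.0177
26 rows; rot each [-0.0, 0.0001, 0.0001]
[[0.01, -0.6, -0.01], [0.01, -0.6, -0.01], [0.01, -0.6, -0.01], [0.01, -0.6, -0.01], [0.01, -0.6, -0.01]]
```

Call:
{"name": "drive_tool", "arguments": {"travel": [[0.1,-0.5,0],[0.05,-0.5,0],[0,-0.5,0],[0,-0.5,0],[0,-0.5,0]], "rotation": [[0,0,0],[0,0,0],[0,0,0],[0,0,0],[0,0,0]], "claw": [1,1,1,1,1]}}

```text
time_s: 8.0
position: [0.5885, 0.1974, 0.0898]
tool_rot: [34.6, 89.9, -53.1]
force: [0.8, 0.7, -1.4]
opening: 0.0176
```

Call:
{"name": "drive_tool", "arguments": {"travel": [[0,-0.5,0],[0,-0.5,0],[0,-0.5,0],[0,-0.5,0],[0,-0.5,0]], "rotation": [[0,0,0],[0,0,0],[0,0,0],[0,0,0],[0,0,0]], "claw": [1,1,1,1,1]}}

```text
time_s: 8.62
position: [0.562, 0.1963, 0.09]
tool_rot: [54.7, 89.9, -32.9]
force: [0.7, -0.6, -0.7]
opening: 0.0179
```

```bash
python3 plan.py 459 193.5 89 2.4 6|head -3;  python3 - <<'E'
from h import *
c=grab('side'); cv2.imwrite('pics/side3.png',cv2.resize(c['color'][160:390,100:400],None,fx=2.5,fy=2.5)[...,::-1])
E
```

```text
t 8.62 pos [562.  196.3  90. ] psi 2.4 tilt 0.1 q [ 1.910e+01  2.580e+01  1.031e+02 -1.000e-01  5.100e+01  1.690e+01] F [ 0.7 -0.6 -0.7] open 0.0179
18 rows; rot each [-0.0, 0.0001, -0.0001]
[[0.0, -0.57, -0.01], [0.0, -0.57, -0.01], [0.0, -0.57, -0.01], [0.0, -0.57, -0.01], [0.0, -0.57, -0.01]]
```

View pics/side3.png

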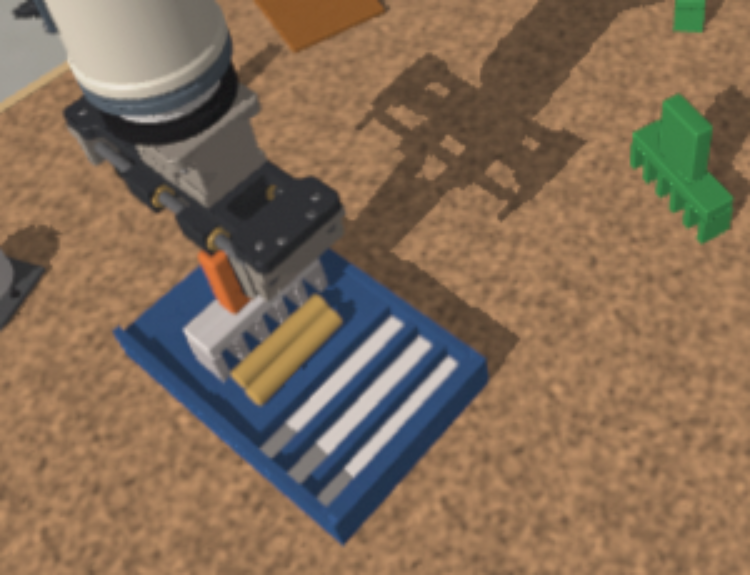

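Side crop: both rods lie parallel against the tines at (287,350), and the grooves ahead are still free. I keep combing slowly.

Call:
{"name": "drive_tool", "arguments": {"travel": [[0.05,-0.4,0],[0,-0.4,0],[0,-0.4,0],[0,-0.4,0],[0,-0.4,0]], "rotation": [[0,0,0],[0,0,0],[0,0,0],[0,0,0],[0,0,0]], "claw": [1,1,1,1,1]}}

```text
time_s: 9.3
position: [0.5401, 0.1952, 0.0893]
tool_rot: [22.3, 89.9, -65.3]
force: [-0.2, 0.3, -2.2]
opening: 0.018
```

Call:
{"name": "drive_tool", "arguments": {"travel": [[0,-0.4,0],[0,-0.4,0],[0,-0.4,0],[0,-0.4,0],[0,-0.4,0]], "rotation": [[0,0,0],[0,0,0],[0,0,0],[0,0,0],[0,0,0]], "claw": [1,1,1,1,1]}}

```text
time_s: 9.93
position: [0.5193, 0.1944, 0.0895]
tool_rot: [59.6, 89.9, -28.0]
force: [7.2, -2.5, -0.4]
opening: 0.0181
```

Call:
{"name": "drive_tool", "arguments": {"travel": [[0,-0.4,0],[0,-0.4,0],[0,-0.4,0],[0,-0.4,0],[0,-0.4,0]], "rotation": [[0,0,0],[0,0,0],[0,0,0],[0,0,0],[0,0,0]], "claw": [1,1,1,1,1]}}

```text
time_s: 10.55
position: [0.499, 0.1937, 0.09]
tool_rot: [79.9, 89.8, -7.7]
force: [0.0, 0.6, -1.8]
opening: 0.0176
```

```bash
python3 plan.py 459 193.5 89 2.4 6|head -3;  python3 - <<'E'
from h import *
c=grab('side'); cv2.imwrite('pics/side4.png',cv2.resize(c['color'][160:390,100:400],None,fx=2.5,fy=2.5)[...,::-1])
E
```

```text
t 10.55 pos [499.  193.7  90. ] psi 2.4 tilt 0.2 q [ 21.1  21.2 110.8  -0.2  47.8  18.9] F [ 0.   0.6 -1.8] open 0.0176
7 rows; rot each [-0.0001, 0.0001, -0.0006]
[[0.01, -0.57, -0.02], [0.01, -0.57, -0.02], [0.01, -0.57, -0.02], [0.01, -0.57, -0.02], [0.01, -0.57, -0.02]]
```

View pics/side4.png

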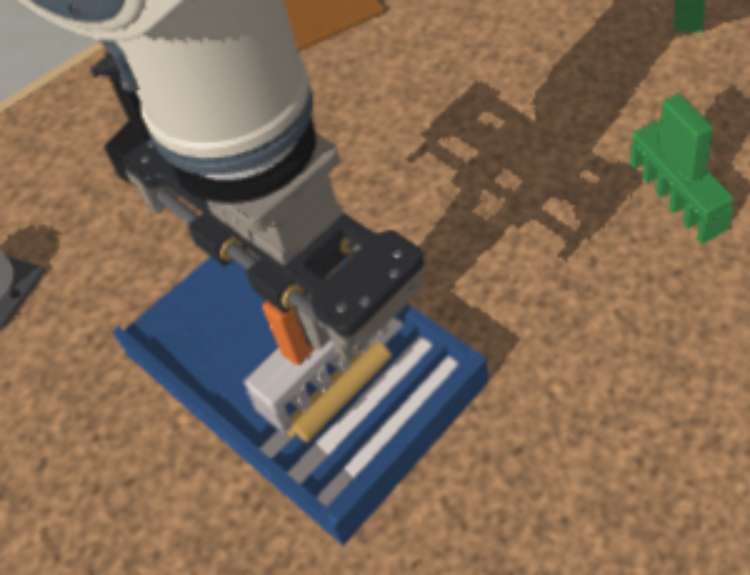

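Side crop: one rod is down in the first groove under the tines. The other, at (345,390), is on the ridge just ahead of the second groove. I continue.

Call:
{"name": "drive_tool", "arguments": {"travel": [[0,-0.4,0],[0,-0.4,0],[0,-0.4,0],[0,-0.4,0],[0,-0.4,0]], "rotation": [[0,0,0],[0,0,0],[0,0,0],[0,0,0],[0,0,0]], "claw": [1,1,1,1,1]}}

```text
time_s: 11.22
position: [0.4762, 0.1925, 0.0894]
tool_rot: [51.9, 89.9, -35.7]
force: [-0.6, -0.2, -3.1]
opening: 0.0178
```

Call:
{"name": "drive_tool", "arguments": {"travel": [[0,-0.4,0],[0,-0.4,0],[0,-0.4,0],[0,0,0],[0,0,0]], "rotation": [[0,0,0],[0,0,0],[0,0,0],[0,0,0],[0,0,0]], "claw": [1,1,1,1,1]}}

```text
time_s: 11.85
position: [0.4632, 0.192, 0.0895]
tool_rot: [56.6, 89.9, -31.1]
force: [0.5, 1.0, -2.8]
opening: 0.0179
```

Call:
{"name": "drive_tool", "arguments": {"travel": [[-2,0,0],[-2.5,0,0],[-2,0,0],[0,0,0]], "rotation": [[0,0,0],[0,0,0],[0,0,0],[0,0,0]], "claw": [1,1,1,1]}}

```text
time_s: 12.35
position: [0.4633, 0.192, 0.1558]
tool_rot: [40.1, 89.9, -47.5]
force: [0.3, -0.7, -1.4]
opening: 0.018
```

```bash
python3 plan.py 530 -20 150 2.4 30;  python3 - <<'E'
from h import *
c=grab('side'); cv2.imwrite('pics/side5.png',cv2.resize(c['color'][160:390,100:400],None,fx=2.5,fy=2.5)[...,::-1])
E
```

```text
t 12.35 pos [463.3 192.  155.8] psi 2.4 tilt 0.1 q [ 2.240e+01  1.330e+01  1.118e+02 -1.000e-01  5.490e+01  2.010e+01] F [ 0.3 -0.7 -1.4] open 0.0180
8 rows; rot each [-0.0001, 0.0002, -0.0002]
[[0.08, 0.72, 2.68], [0.08, 0.72, 2.68], [0.08, 0.72, 2.68], [0.08, 0.72, 2.68], [0.07, 0.72, 2.68]]
[[0.07, 0.72, 2.68], [0.07, 0.72, 2.68], [0.07, 0.72, 2.68]]
```

View pics/side5.png

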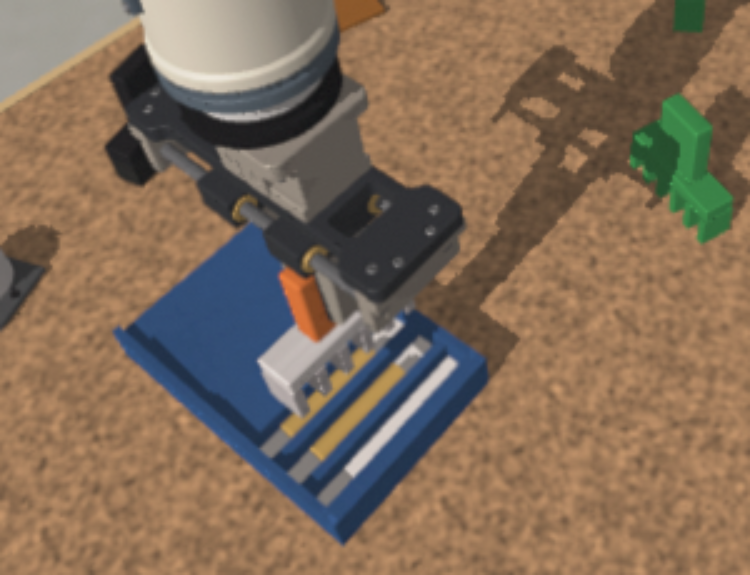

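Side crop: one rod in groove 1 (330,385), one in groove 2 (355,410), both parallel to the grooves. The rake is lifted clear. I carry it to free counter at about (0.53, -0.02).

Call:
{"name": "drive_tool", "arguments": {"travel": [[0,0.7,2.7],[0,0.7,2.7],[0,0.7,2.7],[0,0.7,2.7],[0,0.7,2.7]], "rotation": [[0,0,0],[0,0,0],[0,0,0],[0,0,0],[0,0,0]], "claw": [1,1,1,1,1]}}

```text
time_s: 13.02
position: [0.5013, 0.0555, 0.1493]
tool_rot: [-68.6, 89.6, -156.0]
force: [0.0, 0.2, -1.6]
opening: 0.0178
```

Call:
{"name": "drive_tool", "arguments": {"travel": [[0,0.7,2.7],[0,0.7,2.7],[0,0.4,1.5],[0,0,0],[0,0,0]], "rotation": [[0,0,0],[0,0,0],[0,0,0],[0,0,0],[0,0,0]], "claw": [1,1,1,1,1]}}

```text
time_s: 13.65
position: [0.5204, -0.0157, 0.1442]
tool_rot: [-81.7, 89.2, -169.3]
force: [0.6, 0.3, -2.7]
opening: 0.0181
```

```bash
python3 plan.py 530 -20 70 2.4 20
```

```text
t 13.65 pos [520.4 -15.7 144.2] psi 2.4 tilt 0.8 q [ -1.8  16.2 109.5  -0.2  55.1  -4.1] F [ 0.6  0.3 -2.7] open 0.0181
4 rows; rot each [0.0, 0.0005, 0.0035]
[[1.85, 0.26, 0.11], [1.85, 0.25, 0.11], [1.85, 0.25, 0.12], [1.86, 0.24, 0.12]]
```

Call:
{"name": "drive_tool", "arguments": {"travel": [[2,0,0],[2,0,0],[1.8,0,0],[1.0,0,0],[0,0,0]], "rotation": [[0,0,0.007],[0,0,0.004],[0,0,0.003],[0,0,0],[0,0,0]], "claw": [1,1,1,1,1]}}

```text
time_s: 14.28
position: [0.5196, -0.0116, 0.0749]
tool_rot: [45.3, 89.9, -42.0]
force: [0.1, 0.4, -1.8]
opening: 0.018
```

```bash
python3 plan.py 522 -15.7 59 2.4 5
```

```text
t 14.28 pos [519.6 -11.6  74.9] psi 2.6 tilt 0.1 q [-1.400e+00  2.150e+01  1.131e+02 -1.000e-01  4.540e+01 -4.000e+00] F [ 0.1  0.4 -1.8] open 0.0180
4 rows; rot each [0.0011, 0.0003, -0.0003]
[[0.4, 0.06, 0.11], [0.4, 0.06, 0.11], [0.4, 0.06, 0.11], [0.4, 0.06, 0.11]]
```

Call:
{"name": "drive_tool", "arguments": {"travel": [[0.6,0,0],[0.5,0,0],[0.3,0,0],[0.15,0,0],[0.1,0,0]], "rotation": [[0,0,0],[0,0,0],[0,0,0],[0,0,0],[0,0,0]], "claw": [1,1,1,1,1]}}

```text
time_s: 14.9
position: [0.5209, -0.0113, 0.0589]
tool_rot: [71.2, 89.8, -16.2]
force: [-0.4, 0.5, -2.8]
opening: 0.0177
```

```bash
python3 plan.py
```

```text
t 14.90 pos [520.9 -11.3  58.9] psi 2.7 tilt 0.2 q [-1.400e+00  2.300e+01  1.135e+02 -1.000e-01  4.330e+01 -4.000e+00] F [-0.4  0.5 -2.8] open 0.0177
```

Still carrying the weight, so I go down another 1–2 mm.

Call:
{"name": "drive_tool", "arguments": {"travel": [[0.15,0,0],[0.15,0,0],[0,0,0]], "rotation": [[0,0,0],[0,0,0],[0,0,0]], "claw": [1,1,1]}}

```text
time_s: 15.28
position: [0.5214, -0.0114, 0.0579]
tool_rot: [73.9, 89.7, -13.5]
force: [-0.9, 0.8, -2.5]
opening: 0.0178
```

Call:
{"name": "drive_tool", "arguments": {"travel": [[0.2,0,0],[0.1,0,0],[0,0,0]], "rotation": [[0,0,0],[0,0,0],[0,0,0]], "claw": [1,1,1]}}

```text
time_s: 15.65
position: [0.5219, -0.0114, 0.0577]
tool_rot: [75.4, 89.7, -11.9]
force: [-0.5, 0.4, -3.1]
opening: 0.018
```

Call:
{"name": "drive_tool", "arguments": {"travel": [[0.4,0,0]], "rotation": [[0,0,0]], "claw": [1]}}

```text
time_s: 15.78
position: [0.5225, -0.0115, 0.0559]
tool_rot: [75.7, 89.7, -11.7]
force: [-11.4, 0.3, 46.7]
opening: 0.018
```

Firm contact with the counter, so it is standing. I relax upward a touch, then release in place.

Call:
{"name": "drive_tool", "arguments": {"travel": [[-0.15,0,0],[0,0,0]], "rotation": [[0,0,0],[0,0,0]], "claw": [1,1]}}

```text
time_s: 16.02
position: [0.5229, -0.0115, 0.0577]
tool_rot: [77.3, 89.6, -10.1]
force: [0.4, 0.9, -2.6]
opening: 0.0176
```

Call:
{"name": "drive_tool", "arguments": {"travel": [[0,0,0],[0,0,0],[0,0,0],[0,0,0]], "rotation": [[0,0,0],[0,0,0],[0,0,0],[0,0,0]], "claw": [0,0,0,0]}}

```text
time_s: 16.52
position: [0.523, -0.0115, 0.057]
tool_rot: [76.9, 89.6, -10.4]
force: [0.4, -0.4, -0.6]
opening: 0.046
```

Call:
{"name": "drive_tool", "arguments": {"travel": [[-1.5,0,0],[-2.5,0,0],[-3,0,0],[-3,0,0],[-3,0,0]], "rotation": [[0,0,0],[0,0,0],[0,0,0],[0,0,0],[0,0,0]], "claw": [0,0,0,0,0]}}

```text
time_s: 17.15
position: [0.5209, -0.0113, 0.1927]
tool_rot: [71.8, 89.8, -15.6]
force: [-0.2, -0.3, -0.7]
opening: 0.0458
```

Call:
{"name": "drive_tool", "arguments": {"travel": [[-2,0,3],[-1,0,4],[0,0,4],[0,0,0]], "rotation": [[0,0,0],[0,0,0],[0,0,0],[0,0,0]], "claw": [0,0,0,0]}}

```text
time_s: 17.65
position: [0.528, -0.1238, 0.232]
tool_rot: [76.5, 89.2, -10.7]
force: [-1.1, -0.1, 0.4]
opening: 0.0457
```

```bash
python3 plan.py
python3 - <<'E'
from h import *
c=grab('top');P=pts(c); d=grab('side')
cv2.imwrite('pics/end.png',np.vstack([c['color'][130:330,100:500],d['color'][130:390,80:480]])[...,::-1])
hsv=cv2.cvtColor(d['color'],cv2.COLOR_RGB2HSV);Q=pts(d)
near=lambda X:(abs(X[...,0]-.522)<.07)&(abs(X[...,1]+.011)<.08)
hm=near(Q)&(hsv[...,0]<15)&(hsv[...,1]>180)&(Q[...,2]>.05)
print('grip top',np.percentile(Q[hm][:,2],[50,98]),Q[hm].mean(0))
for X,im in((P,c),(Q,d)):
    h=cv2.cvtColor(im['color'],cv2.COLOR_RGB2HSV)
    m=(X[...,0]>.42)&(X[...,0]<.51)&(X[...,1]>.12)&(X[...,1]<.265)&(h[...,0]>8)&(h[...,0]<30)&(h[...,1]>100)
    n,l,s,_=cv2.connectedComponentsWithStats(m.astype(np.uint8))
    for i in range(1,n):
        if s[i,4]>40:
            q=X[l==i]; r=cv2.minAreaRect((q[:,:2]*1000).astype(np.float32)); print('rod',s[i,4],r,np.percentile(q[:,2],[50,95]))
E
```

```text
t 17.65 pos [ 528.  -123.8  232. ] psi 2.8 tilt 0.8 q [-13.4  11.4 103.3   0.   64.5 -16.1] F [-1.1 -0.1  0.4] open 0.0457
grip top [0.09357116 0.10318466] [ 0.51811859 -0.00207839  0.08582687]
rod 323 ((490.94873046875, 197.839111328125), (14.109184265136719, 80.60533142089844), 2.3814027309417725) [0.02461427 0.02711333]
rod 327 ((462.9679260253906, 194.5948486328125), (14.310173034667969, 79.43575286865234), 1.9485009908676147) [0.02468759 0.02722504]
rod 298 ((489.7403564453125, 200.43563842773438), (13.295027732849121, 78.77523040771484), 2.4339115619659424) [0.02431553 0.02665394]
rod 308 ((463.5675964355469, 198.28573608398438), (19.80063819885254, 80.28211975097656), 2.8690457344055176) [0.0243896  0.02651502]
```

View pics/end.png

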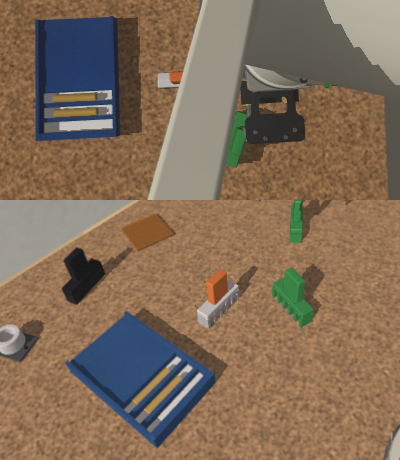

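Final views: the rake stands upright and free at (218,297) in the lower image. The rods lie in grooves 1 and 2 at about (165,390), tops at deck level. The arm is clear, so I hand in.

```bash
python3 -c "
from rig import robot
print(robot.finish_job())"
```

```text
the job is handed in; nothing more can be done
None
```

The job is done and handed in at about 18 s of the 51 s allowed; the hand-in gave no verdict. I gripped the orange rake, combed both rods from the deck into the grooves, stood the rake on the open counter near (0.52, -0.01), let go and moved the arm away.

**Rods:** both cameras show them in grooves 1 and 2, within about 1° of parallel. Their tops are at about 27 mm, against a deck height of 26 mm.

**Rake:** it stands upright with its top at about 103 mm, against a nominal 102 mm. I did not measure its tilt after release, only judged it from the picture.

**Contact force when setting down:** I overpressed slightly, and the wrist force briefly read 47 N upward through the held rake. That is below the 120 N wrist limit. The separate 40 N limit covers the arm or gripper body pressing on something; I saw no sign of that, but I could not read it directly.

**Gripper and rods:** the fingers stayed above the rake's head bar throughout, and I saw no contact with a rod.

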